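# Fit the stop pin, free the sagging bolt and hold the die pen's gate ajar

## Robot

A 6-joint arm with a two-finger parallel gripper is mounted at the origin on the work surface. World frame = base frame: x ahead of the robot, y to its left, z up, the work surface at z = 0. Lengths are in m, angles in degrees, forces in N, time in s.
With the tool pointing down it reaches from about 0.3 to 0.75 m from the base axis. Payload 8.5 kg.
Tool frame: the origin (TCP) lies midway between the tips of the shut fingers; the grasp point (between the pads) lies 19 mm behind it; z points along the fingers, y is the direction in which the jaws open and shut (so a half turn about z gives the same grasp; the last joint's range is limited). The gripper opens to 85 mm and grips with 20 to 120 N. Pads are 22 mm wide; open, the fingers measure 114 mm over their backs; the gripper's body (76 mm by 85 mm) begins 54 mm behind the grasp point. The pads swing forward as they close: fully open they stand 13 mm farther back than shut.
Start: joints at [-77.08, 21.807, 74.336, -0, 83.858, -12.336], TCP at [0.235, -0.497, 0.231] pointing down, gripper open.
Joint ranges: [-178.18, 178.18], [-50.72, 133.34], [12.68, 142.11], [-81.47, 261.47], [9.98, 163.14], [-165.26, 165.26]. Speed limits (degrees/s): [136.94, 136.94, 180, 180, 180, 180].

## Interface

Orientations are given as a 3x3 rotation matrix whose columns are the frame's x, y, z axes.
In Python, from rig import env, eyes, close_job gives the robot as it stands.
- The arm moves only by the tool jog_arm, never from a script. Its argument "deltas" is one flat list of numbers, 7 for each row, row after row: the shift along the tool's x, y, z in units of 0.75 m (1.0 is 0.75 m), then the turn, a rotation vector about the tool's x, y, z in units of 180 degrees (1.0 is 180 degrees), then the gripper command: -1 is fully open, 1 is shut, values between are in proportion. In form: [dx, dy, dz, ax, ay, az, fingers, dx, dy, dz, ax, ay, az, fingers, ...]. A call has 1 to 12 rows; each row is the pose to reach, as a shift and turn from the pose commanded when the call began, along the tool's axes at that moment, turning the shorter way round; what a row does not reach only later rows make up. A row lasts 1/12 s, in which the tool goes at most 41.7 mm and 7.16 degrees, less where a joint would pass 70% of its speed; a pose out of reach is approached as far as the arm can. A call with a number of a shift or a turn outside -1 to 1 is refused whole. A call with a gripper value outside its range is refused whole. The fingers move at their own pace and stop on an object; "grip_force" is the grip in N (left out, the last holds). Time passes only in rows, so rows that repeat a pose let the fingers close. It gives the time, the measured TCP pose, the force and the opening at its end, in the units of the state.
- env.observe(): the state, without advancing time (a new reading comes with each control period).
- eyes.get_image(name): name is "side" or "top" or "wrist"; returns the picture (480x640x3 uint8, red, green, blue); there is no depth.
- eyes.camera_params(name): a dict with "intrinsics" (3x3 intrinsics, pixels), "R" (3x3) and "t" (3): a world point X has camera coordinates R X + t; the wrist camera has in their place "mount" (4x4, takes a point from camera to tool coordinates, whose origin is the TCP and whose axes are the flange's). Camera axes: x right, y down, z forward; pixel columns grow to the right and rows downward; lengths in m; the calibration is good to about 2 mm. The wrist camera is an equidistant fisheye: a pixel r from the principal point sees the ray r / f radians off the axis. A picture is of the moment at which its call begins: read the wrist's pose just before it. camera_params takes no time and is no camera call.
- close_job(): hands the job in, once; it reports no verdict.
The state is a dict: "time_s": time; "q": joint angles; "qvel": joint speeds; "joint_efforts": joint torques, N m; "position": TCP position; "tool_rot": TCP orientation; "ft_force": force on the tool from outside, world axes, zero at the start; "wrist_torque": the same for the moment, N m; "grip_width": finger opening in m.
Only numpy, scipy, OpenCV 4.12 (cv2) and the standard library are available. Lean on these libraries where they do the work, as an engineer would, in place of code of your own. Each camera call takes 0.05 s, during which the arm holds its last target.

## Task

First take the steel stop pin with the yellow top out of its stand, slide it fully home into the upright tube in front of the die pen's gate and let go of it, so that the gate cannot swing wide. Then take the red knob of the gate's bolt, lift the sagging bolt over the bent keeper's lip while pulling it back clear of the keeper, and swing the sprung gate ajar towards the robot, at least half way to the pin or right up to it. Finish while holding the gate there with the fingers, as it shuts by itself if released; leave the mug, notebook, dye bottle and tape where they are.

Things in the scene. Friction and masses are not known exactly. Their poses are not given: they have to be found in the camera images.
- pen: Fixed open-topped wooden pen for cutting dies, 360 wide, 135 high, 206 deep. Origin: on the work surface, in the closed gate's plane, mid-width; x points into the pen, away from the robot, y left, z up. 'Pen frame' offsets (x, y, z) in mm are from here. In front: 48 high sill under the gate, posts at y -105 to -180 (with the keeper) and +154 to +180, 6 thick apron under the tube.
- tube_mouth (a point): Centre of the open top of the upright aluminium tube fixed to the apron before the gate: pen frame (-68, 75, 45). Bore 22 diameter, 39 deep down to the apron, outside 32 diameter. z up, axes as the pen's.
- pin: Loose upright round stop pin, 20 diameter, 90 long, chamfered foot, steel with the top 35 yellow; about 0.15 kg. Origin: centre of its foot; z runs up along it. At the start it stands loosely in the stand, foot 10 above the work surface. Fully home in the tube its foot is 39 below the mouth and its top 51 above it; it then stops the gate at about 0.58 rad.
- stand: Fixed dark wooden block 70 x 70 x 30 with a 27 diameter hole 20 deep in the middle, where the pin stands. Origin: centre of its underside.
- gate (a joint): Gate angle, rad: 0 shut, growing as its right end swings towards the robot (clockwise seen from above) about the upright hinge at its left end. Plywood, 248 wide, 15 thick, from 52 to 135 above the work surface. A spring shuts it: about 0.2 N m at 0, 0.55 N m at 0.58 rad. While bolted it can rattle about 0.03 rad.
- gate_hinge (a point): Point on the gate's hinge axis, which is vertical: pen frame (0, 150, 93.5). Its axes turn with the gate.
- bolt (a joint): How far the bolt is drawn out of the keeper, m: 0 fully shot, 0.045 fully drawn, where it stops; it slides along the gate towards the hinge (pen +y while the gate is shut) against about 1.5 N and stays where left. It is clear of the keeper from 0.024.
- bolt_lift (a joint): How far the bolt is lifted in its tall worn guide loops, m: 0 sagged, 0.024 highest. It sinks by its weight (0.22 kg) when let go. The nose at its tip hangs 13 mm down behind the keeper's lip, so it must be lifted over 0.013 (aim at 0.019) and kept up while drawn from about 0.003 to 0.022; otherwise it jams on the lip.
- bolt_knob (a point): Grip point on the axis of the bolt's upright red knob: cylinder 22 diameter, from 150 to 198 above the work surface while sagged, under a 30 diameter, 6 thick cap. Point at pen frame (-22, -35, 178) while the gate is shut and the bolt shot and sagged; it moves with bolt and gate. Guide loops beside it reach up to 153, the keeper to 155. Axes as the gate's.
- keeper_lip (a point): Middle of the top edge of the brass keeper's upturned (bent) lip: pen frame (-21, -110, 108). The lip is 8 thick along y; brass straps before it (towards the robot) stop the bolt, and so the gate, until the bolt is drawn.
- mug: Bystander: white mug, 72 diameter, 85 high, handle to its +y. Origin: centre of its underside.
- notebook: Bystander: small blue notebook lying flat, 60 x 100 x 12. Origin: centre of its underside.
- dye: Bystander: amber bottle, 48 diameter, 100 high. Origin: centre of its underside.
- tape: Bystander: orange roll of tape lying flat, 80 diameter, 24 high. Origin: centre of its underside.
Not all that is in view belongs to the job. What is meant by the pin is not green, and is the larger of those in its own colour.

How it is judged:
By the outcome, as a careful person would: the job done as asked, in the order asked, and still so for the second after the job is handed in, while the arm keeps its last pose, push and grip.
It also fails if it takes over 64 s, if anything falls off the work surface, if the arm or the gripper's body presses on something with over 40 N, if the wrist force passes 120 N, or if a joint passes its speed limit or range.

## Working session

There is one attempt and no reset: what is moved stays moved. The work goes in short steps, Python scripts to look and compute and a tool call to move; the robot and the scene stay as the last step left them, time stands still between calls to the robot, and variables do not carry over. Pictures are saved under pics/ and viewed, and the job is handed in when it is done.

Besides the shell and the picture viewer there is one more tool, called after "Request:" by a JSON object that holds its "api" and its "payload". jog_arm: Moves the arm, as the interface text tells. Its arguments: {"type":"object","properties":{"deltas":{"type":"array"},"grip_force":{"type":"number"}},"required":["deltas"]}

```bash
ls; mkdir -p pics
python3 - <<'E'
from rig import env, eyes
import cv2, numpy as np
s=env.observe(); print(s)
for n in ["side","top","wrist"]:
    im=eyes.get_image(n); cv2.imwrite(f"pics/{n}0.png",im[:,:,::-1]); p=eyes.camera_params(n)
    print(n,{k:np.round(v,4).tolist() for k,v in p.items()})
E
```

```text
pics
{'time_s': 0.0, 'q': array([-7.70785341e+01,  2.18420311e+01,  7.43850346e+01, -6.75821505e-04,
        8.38556450e+01, -1.23358919e+01]), 'qvel': array([-0.02519498,  0.02611289,  0.04289106, -0.08658643, -0.0245547 ,
       -0.00536636]), 'joint_efforts': array([-4.28009826e-04, -4.48461199e+01, -2.31282806e+01, -2.49415070e-04,
        4.70202984e-03,  3.01259126e-05]), 'position': array([ 0.23460612, -0.49714098,  0.23070035]), 'tool_rot': array([[ 9.04399866e-01,  4.26685798e-01, -3.34235670e-04],
       [ 4.26685826e-01, -9.04398825e-01,  1.40439602e-03],
       [ 2.96953491e-04, -1.41274920e-03, -9.99998958e-01]]), 'ft_force': array([-0.10601391,  0.61641059, -0.21113279]), 'wrist_torque': array([-0.00726803, -0.0272543 ,  0.05720654]), 'grip_width': 0.0853127059941624}
side {'intrinsics': [[446.1482, 0.0, 324.958], [0.0, 446.1482, 246.4781], [0.0, 0.0, 1.0]], 'R': [[-0.7377, -0.675, 0.0094], [-0.3959, 0.4213, -0.816], [0.5468, -0.6057, -0.578]], 't': [0.3532, 0.3318, 0.7364]}
top {'intrinsics': [[490.3142, 0.0, 315.1949], [0.0, 490.3142, 236.3384], [0.0, 0.0, 1.0]], 'R': [[-0.0247, -0.9996, -0.0118], [-0.9902, 0.0261, -0.1373], [0.1375, 0.0082, -0.9905]], 't': [-0.0029, 0.5173, 1.292]}
wrist {'intrinsics': [[371.6483, 0.0, 318.873], [0.0, 371.6483, 241.7309], [0.0, 0.0, 1.0]], 'mount': [[0.0003, -0.9631, -0.269, 0.0695], [1.0, 0.0003, -0.0, -0.0009], [0.0001, -0.269, 0.9631, -0.1426], [0.0, 0.0, 0.0, 1.0]]}
```

View pics/side0.png

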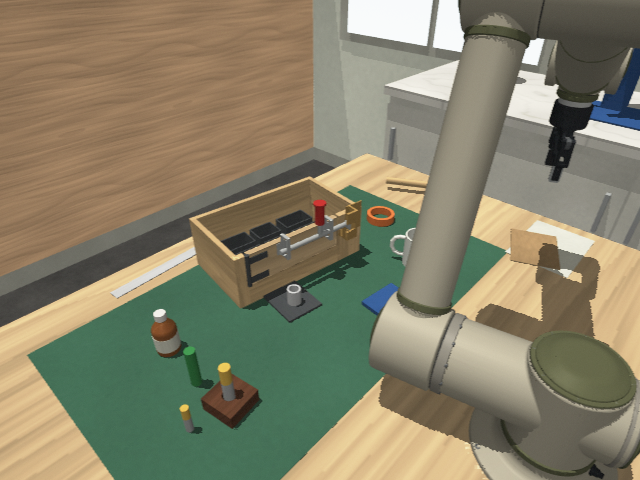

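View pics/top0.png

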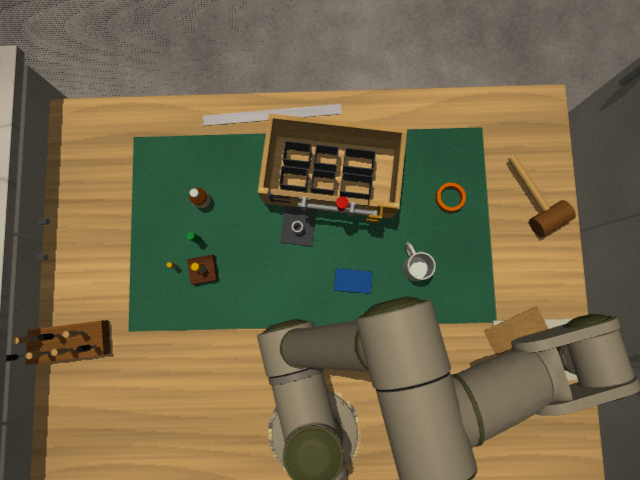

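View pics/wrist0.png

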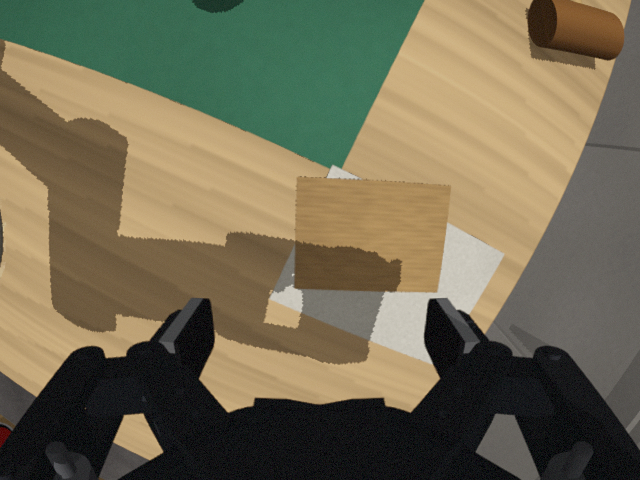

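Candidates for the pin: the large yellow-topped steel one in the stand (side 225,370; top 196,267), the small yellow one (side 185,410; top 170,265), and the green one (side 192,367; top 191,237). By the description I choose the large one in the stand. I'll check it in a close crop and measure.

```bash
cat > h.py <<'E'
import numpy as np, cv2
from rig import env, eyes
from scipy.spatial.transform import Rotation as Rn
P={n:eyes.camera_params(n) for n in ["side","top","wrist"]}
def ray(n,uv,s=None):
    p=P[n];K=p["intrinsics"]
    if n=="wrist":
        d=np.array([(uv[0]-K[0,2]),(uv[1]-K[1,2])]);r=np.linalg.norm(d);th=r/K[0,0]
        c=np.r_[np.sin(th)*d/max(r,1e-9),np.cos(th)]
        M=p["mount"];R=s["tool_rot"]
        return R@M[:3,3]+s["position"], R@(M[:3,:3]@c)
    c=np.linalg.inv(K)@np.r_[uv,1]; R=p["R"]
    d=R.T@c; return -R.T@p["t"], d/np.linalg.norm(d)
def onplane(n,uv,z,s=None):
    o,d=ray(n,uv,s); return o+d*(z-o[2])/d[2]
def tri(*rays):
    A=np.zeros((3,3));b=np.zeros(3)
    for o,d in rays:
        M=np.eye(3)-np.outer(d,d);A+=M;b+=M@o
    X=np.linalg.solve(A,b)
    return X,[np.linalg.norm((np.eye(3)-np.outer(d,d))@(X-o))*1e3 for o,d in rays]
def proj(n,X,s=None):
    p=P[n];K=p["intrinsics"];X=np.asarray(X,float)
    if n=="wrist":
        M=p["mount"];c=s["tool_rot"].T@(X-s["position"]);c=M[:3,:3].T@(c-M[:3,3])
        r=np.hypot(c[0],c[1]);th=np.arctan2(r,c[2]);return K[:2,2]+K[0,0]*th*c[:2]/r
    c=K@(p["R"]@X+p["t"]);return c[:2]/c[2]
def blobs(im,lo,hi,amin=8):
    m=cv2.inRange(cv2.cvtColor(im,cv2.COLOR_RGB2HSV),lo,hi)
    n,l,st,c=cv2.connectedComponentsWithStats(m)
    return [(st[i].tolist(),c[i].round(1).tolist()) for i in range(1,n) if st[i][4]>=amin]
E
python3 - <<'E'
from h import *
import cv2
im=cv2.imread("pics/side0.png"); a=cv2.resize(im[330:450,130:290],None,fx=4,fy=4,interpolation=2)
cv2.imwrite("pics/c1.png",a)
b=cv2.imread("pics/top0.png"); cv2.imwrite("pics/c2.png",cv2.resize(b[100:300,160:420],None,fx=3,fy=3,interpolation=2))
a=cv2.resize(im[170:330,180:380],None,fx=4,fy=4,interpolation=2)
cv2.imwrite("pics/c3.png",a[:600])
for n,i in (("side",im),("top",b)):
    i=i[:,:,::-1]
    print(n,"Y",[x for x in blobs(i,(20,150,120),(32,255,255),10)][:12])
    print(n,"R",[x for x in blobs(i,(0,200,100),(3,255,255),20)],[x for x in blobs(i,(175,200,80),(180,255,255),20)])
E
```

```text
side Y [([218, 363, 12, 22, 194], [223.9, 372.9]), ([180, 405, 8, 15, 87], [184.0, 411.4])]
side R [] []
top Y [([380, 205, 5, 5, 11], [381.6, 206.6]), ([374, 212, 8, 6, 21], [378.6, 215.6]), ([166, 262, 6, 6, 23], [168.7, 264.3]), ([190, 263, 9, 8, 55], [194.3, 266.2])]
top R [([337, 197, 11, 12, 102], [341.8, 202.2])] []
```

View pics/c1.png

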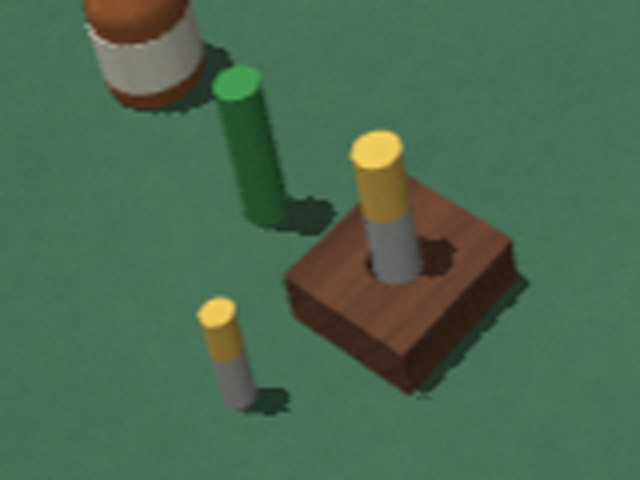

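View pics/c2.png

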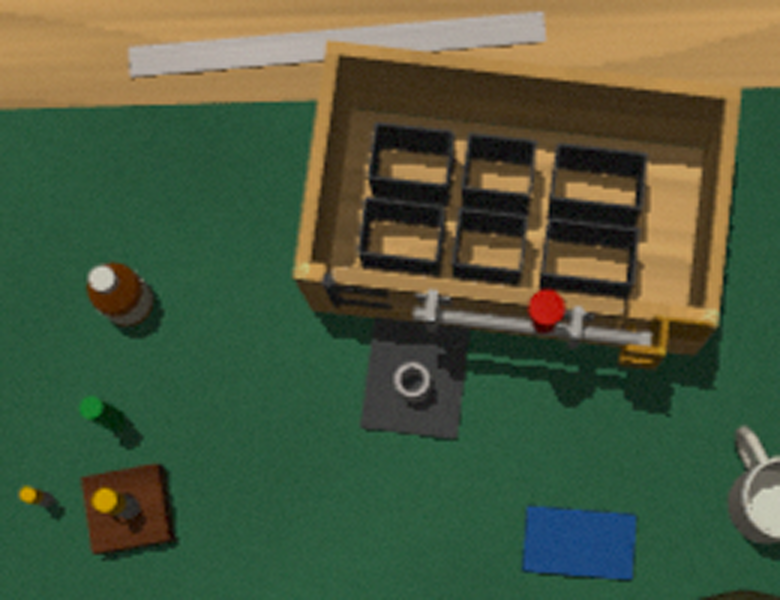

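View pics/c3.png

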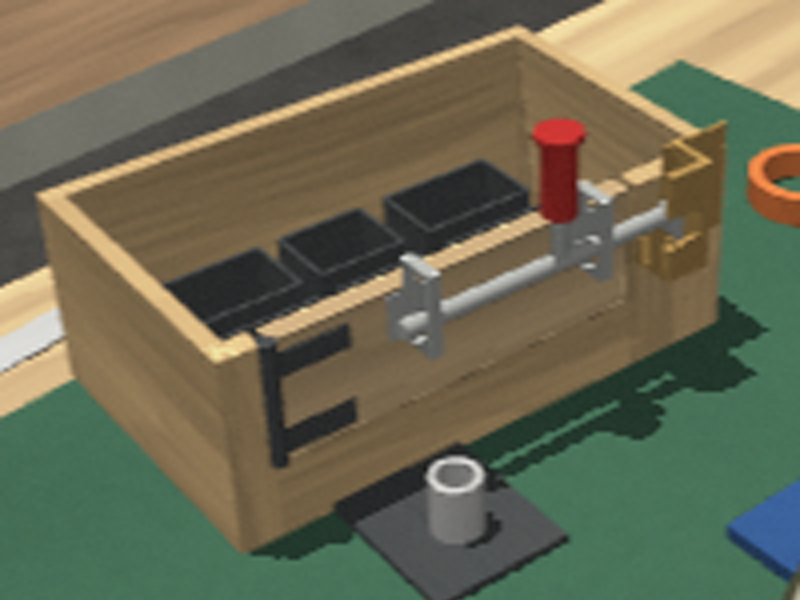

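The crop shows the large pin standing in the dark stand (top centre at side 224,367), clearly thicker than the loose small yellow one at (184,408). The chosen pin is the right one.

Run:
```python
from h import *
np.set_printoptions(precision=4,suppress=True)
c3=lambda u,v:((u+.5)/4+180-.5,(v+.5)/4+170-.5)
c2=lambda u,v:((u+.5)/3+160-.5,(v+.5)/3+100-.5)
c1=lambda u,v:((u+.5)/4+130-.5,(v+.5)/4+330-.5)
pts={"pin":(c1(377,150),c2(104.5,500),.1),"tube":(c3(455,474),c2(411,380),.045),"cap":(c3(558,130),c2(547,308),.204)}
for k,(a,b,z) in pts.items():
    print(k,tri(ray("side",a),ray("top",b)),onplane("side",a,z),onplane("top",b,z))
for k,v in {"RL":(332,48),"RR":(740,90),"FL":(298,268),"FR":(718,318)}.items(): print(k,onplane("top",c2(*v),.135))
for k,v in {"RL":(40,196),"RR":(520,28),"FL":(222,362)}.items(): print("side",k,onplane("side",c3(*v),.135))
# stand top corners
for v in [(83,478),(160,465),(172,540),(94,553)]: print("stand",onplane("top",c2(*v),.03))
for v in [(373,331),(465,345),(458,438),(362,428)]: print("apron",onplane("top",c2(*v),.006))
```

```text
pin (array([0.4386, 0.294 , 0.1005]), [np.float64(0.20511042861434564), np.float64(0.20511042861430917)]) [0.4387 0.2937 0.1   ] [0.4388 0.2943 0.1   ]
tube (array([0.544 , 0.0329, 0.0469]), [np.float64(0.06828782874022876), np.float64(0.06828782873998963)]) [0.5455 0.0314 0.045 ] [0.5443 0.0331 0.045 ]
cap (array([ 0.574 , -0.083 ,  0.2049]), [np.float64(0.5300724991081541), np.float64(0.5300724991081396)]) [ 0.5756 -0.0839  0.204 ] [ 0.5738 -0.0834  0.204 ]
RL [0.8223 0.0916 0.135 ]
RR [ 0.7743 -0.2585  0.135 ]
FL [0.6284 0.1228 0.135 ]
FR [ 0.5757 -0.23    0.135 ]
side RL [0.8269 0.0947 0.135 ]
side RR [ 0.7747 -0.2586  0.135 ]
side FL [0.6197 0.1231 0.135 ]
stand [0.465  0.3319 0.03  ]
stand [0.475  0.2622 0.03  ]
stand [0.4071 0.2512 0.03  ]
stand [0.3972 0.3213 0.03  ]
apron [0.5977 0.0693 0.006 ]
apron [ 0.5822 -0.0159  0.006 ]
apron [ 0.4954 -0.0073  0.006 ]
apron [0.507  0.0809 0.006 ]
```

```bash
cat >> h.py <<'E'
YAW=np.deg2rad(-8.2)
def Rt(tilt,yaw=YAW):
    xp=np.array([np.cos(yaw),np.sin(yaw),0]);yp=np.array([-np.sin(yaw),np.cos(yaw),0])
    t=np.deg2rad(tilt); z=np.sin(t)*xp-np.cos(t)*np.array([0,0,1.]); y=-yp
    return np.c_[np.cross(y,z),y,z]
PEN=np.array([[np.cos(YAW),-np.sin(YAW),0],[np.sin(YAW),np.cos(YAW),0],[0,0,1]])
def delta(grasp,R,s=None,off=.019):
    s=s or env.observe(); R0=s["tool_rot"]
    tcp=np.asarray(grasp)+off*R[:,2]
    d=R0.T@(tcp-s["position"])/.75
    r=Rn.from_matrix(R0.T@R).as_rotvec()/np.pi
    print("tcp",tcp.round(4),"d",np.r_[d,r].round(4).tolist(), "mm",(d*750).round(1))
E
python3 - <<'E'
from h import *
np.set_printoptions(precision=4,suppress=True)
c1=lambda u,v:((u+.5)/4+130-.5,(v+.5)/4+330-.5)
c2=lambda u,v:((u+.5)/3+160-.5,(v+.5)/3+100-.5)
print("small",tri(ray("side",c1(218,310)),ray("top",c2(27,494))),"green",tri(ray("side",c1(239,80)),ray("top",c2(92,407))))
tube=np.array([.544,.0325,.045]); knob=np.array([.5740,-.0832,.178])
o1=tube-PEN@[-.068,.075,.045]; o2=knob-PEN@[-.022,-.035,.178]; print("pen",o1,o2)
R=Rt(15)
delta([.43,.0,.25],R)
delta([.4387,.294,.16],R)
E
```

```text
small (array([0.4484, 0.3716, 0.0634]), [np.float64(0.6211933973290171), np.float64(0.6211933973288588)]) green (array([0.5204, 0.3079, 0.0918]), [np.float64(0.1728252565308754), np.float64(0.17282525653072553)])
pen [ 0.6006 -0.0514  0.    ] [ 0.6008 -0.0517  0.    ]
tcp [ 0.4349 -0.0007  0.2316] d [0.5239, -0.4848, -0.0004, -0.0247, 0.081, 0.1848] mm [ 393.  -363.6   -0.3]
tcp [0.4436 0.2933 0.1416] d [0.7017, -0.8343, 0.1199, -0.0247, 0.081, 0.1848] mm [ 526.3 -625.7   90. ]
```

Request:
{"api": "jog_arm", "payload": {"deltas": [0.52, -0.48, -0.03, -0.0247, 0.081, 0.1848, -1, 0.52, -0.48, -0.03, -0.0247, 0.081, 0.1848, -1, 0.52, -0.48, -0.03, -0.0247, 0.081, 0.1848, -1, 0.52, -0.48, -0.03, -0.0247, 0.081, 0.1848, -1, 0.52, -0.48, -0.03, -0.0247, 0.081, 0.1848, -1, 0.52, -0.48, -0.03, -0.0247, 0.081, 0.1848, -1, 0.52, -0.48, -0.03, -0.0247, 0.081, 0.1848, -1, 0.52, -0.48, -0.03, -0.0247, 0.081, 0.1848, -1, 0.52, -0.48, -0.03, -0.0247, 0.081, 0.1848, -1, 0.52, -0.48, -0.03, -0.0247, 0.081, 0.1848, -1, 0.52, -0.48, -0.03, -0.0247, 0.081, 0.1848, -1, 0.52, -0.48, -0.03, -0.0247, 0.081, 0.1848, -1]}}

```text
time_s: 1.15
position: [0.4222, -0.0322, 0.2528]
tool_rot: [[0.956, -0.143, 0.257], [-0.138, -0.99, -0.038], [0.26, 0.001, -0.966]]
ft_force: [1.4, -1.1, 0.5]
grip_width: 0.0854
```

Run:
```python
from h import *
R=Rt(15)
delta([.4387,.294,.19],R)
delta([.4387,.294,.088],R)
```

```text
tcp [0.4436 0.2933 0.1716] d [-0.0607, -0.4338, 0.0952, 0.0004, -0.0004, -0.0] mm [ -45.5 -325.3   71.4]
tcp [0.4436 0.2933 0.0696] d [-0.0961, -0.4339, 0.2265, 0.0004, -0.0004, -0.0] mm [ -72.1 -325.4  169.9]
```

Request:
{"api": "jog_arm", "payload": {"deltas": [-0.06, -0.43, 0.095, 0, 0, 0, -1, -0.06, -0.43, 0.095, 0, 0, 0, -1, -0.06, -0.43, 0.095, 0, 0, 0, -1, -0.06, -0.43, 0.095, 0, 0, 0, -1, -0.06, -0.43, 0.095, 0, 0, 0, -1, -0.06, -0.43, 0.095, 0, 0, 0, -1, -0.06, -0.43, 0.095, 0, 0, 0, -1, -0.06, -0.43, 0.095, 0, 0, 0, -1, -0.06, -0.43, 0.095, 0, 0, 0, -1, -0.06, -0.43, 0.095, 0, 0, 0, -1, -0.06, -0.43, 0.095, 0, 0, 0, -1, -0.06, -0.43, 0.095, 0, 0, 0, -1]}}

```text
time_s: 2.15
position: [0.4435, 0.2873, 0.172]
tool_rot: [[0.956, -0.144, 0.257], [-0.139, -0.99, -0.038], [0.26, 0.001, -0.966]]
ft_force: [-0.2, 0.1, 0.4]
grip_width: 0.0851
```

Run:
```python
from h import *
s=env.observe(); print(s["position"],s["qvel"].round(2))
im=eyes.get_image("wrist"); cv2.imwrite("pics/w1.png",im[:,:,::-1])
print(blobs(im,(20,150,120),(32,255,255),20), proj("wrist",[.4387,.294,.1],s))
delta([.4387,.294,.088],Rt(15),s)
```

```text
[0.4435404  0.28729064 0.17202662] [-0.61 -0.35 -0.12 -0.01 -0.05  0.09]
[([292, 273, 33, 38, 967], [308.0, 292.3]), ([196, 275, 21, 21, 289], [205.6, 285.4])] [311.53175217 295.06271808]
tcp [0.4436 0.2933 0.0696] d [-0.0365, -0.0081, 0.1315, 0.0004, -0.0002, -0.0004] mm [-27.4  -6.1  98.6]
```

View pics/w1.png

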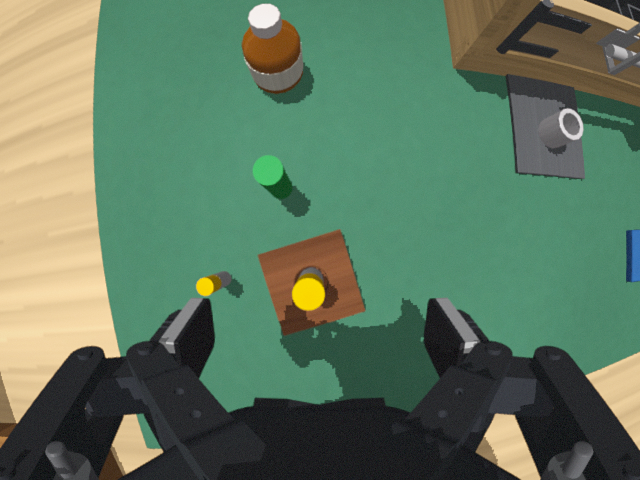

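The wrist picture shows the large yellow top at (309,293), 2–3 px from the prediction, so about 1 mm. The small pin is at (205,286), outside the left finger. I'm descending with the jaws partly open.

Run:
```python
from h import *
s=env.observe(); print(s["position"]);print(onplane("wrist",(309,293),.1,s))
delta([.4385,.294,.088],Rt(15),s)
```

```text
[0.44361949 0.28718048 0.17216089]
[0.44028053 0.29526739 0.1       ]
tcp [0.4434 0.2933 0.0696] d [-0.037, -0.0081, 0.1316, 0.0004, -0.0003, -0.0005] mm [-27.7  -6.1  98.7]
```

Request:
{"api": "jog_arm", "payload": {"deltas": [-0.018, -0.009, 0.065, 0, 0, 0, -0.4, -0.024, -0.009, 0.085, 0, 0, 0, -0.4, -0.028, -0.009, 0.1, 0, 0, 0, -0.4, -0.031, -0.009, 0.115, 0, 0, 0, -0.4, -0.034, -0.009, 0.125, 0, 0, 0, -0.4, -0.036, -0.009, 0.1316, 0, 0, 0, -0.4, -0.036, -0.009, 0.1316, 0, 0, 0, -0.4, -0.036, -0.009, 0.1316, 0, 0, 0, -0.4, -0.036, -0.009, 0.1316, 0, 0, 0, -0.4]}}

```text
time_s: 2.95
position: [0.4443, 0.295, 0.0702]
tool_rot: [[0.956, -0.143, 0.258], [-0.138, -0.99, -0.038], [0.26, 0.0, -0.965]]
ft_force: [-0.1, 0.1, -0.0]
grip_width: 0.0596
```

Request:
{"api": "jog_arm", "payload": {"deltas": [0, 0, 0, 0, 0, 0, 1, 0, 0, 0, 0, 0, 0, 1, 0, 0, 0, 0, 0, 0, 1, 0, 0, 0, 0, 0, 0, 1, 0, 0, 0, 0, 0, 0, 1, 0, 0, 0, 0, 0, 0, 1, 0, 0, 0, 0, 0, 0, 1, 0, 0, 0, 0, 0, 0, 1], "grip_force": 50}}

```text
time_s: 3.62
position: [0.444, 0.295, 0.0697]
tool_rot: [[0.956, -0.143, 0.257], [-0.138, -0.99, -0.038], [0.26, 0.001, -0.966]]
ft_force: [-0.8, -1.0, 6.2]
grip_width: 0.0188
```

Run:
```python
from h import *
s=env.observe(); print(s["position"],s["grip_width"],s["ft_force"],s["wrist_torque"])
im=eyes.get_image("wrist"); cv2.imwrite("pics/w2.png",im[:,:,::-1])
im=eyes.get_image("side"); cv2.imwrite("pics/s2.png",cv2.resize(im[290:450,110:310,::-1],None,fx=3,fy=3,interpolation=2))
```

```text
[0.4440216  0.29500546 0.06973667] 0.018766159265335657 [-0.82397908 -1.0243136   6.16765973] [-0.3202881   0.13919446 -0.0009308 ]
```

View pics/s2.png

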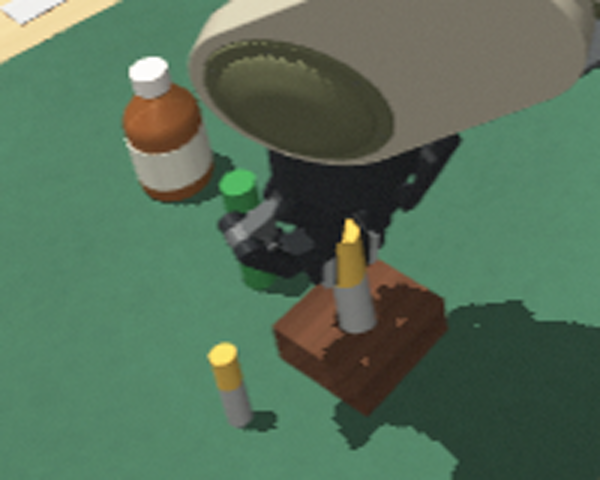

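Request:
{"api": "jog_arm", "payload": {"deltas": [0.008, 0, -0.029, 0, 0, 0, 1, 0.016, 0, -0.058, 0, 0, 0, 1, 0.024, 0, -0.087, 0, 0, 0, 1, 0.031, 0, -0.116, 0, 0, 0, 1, 0.031, 0, -0.116, 0, 0, 0, 1, 0.031, 0, -0.116, 0, 0, 0, 1, 0.031, 0, -0.116, 0, 0, 0, 1]}}

```text
time_s: 4.3
position: [0.4431, 0.2948, 0.158]
tool_rot: [[0.957, -0.143, 0.254], [-0.138, -0.99, -0.039], [0.257, 0.002, -0.966]]
ft_force: [0.1, -0.1, -2.5]
grip_width: 0.0186
```

Run:
```python
from h import *
s=env.observe(); print(s["position"],s["grip_width"],s["ft_force"],s["wrist_torque"])
tube=PEN@[-.068,.075,0]+[.6007,-.0515,0]; print(tube)
delta([tube[0],tube[1]-0.0005,.16],Rt(15),s)
im=eyes.get_image("wrist"); cv2.imwrite("pics/w3.png",im[:,:,::-1])
im=eyes.get_image("side"); cv2.imwrite("pics/s3.png",cv2.resize(im[230:450,110:370,::-1],None,fx=3,fy=2.7,interpolation=2))
```

```text
[0.44305496 0.29479612 0.15799973] 0.018619504882950912 [ 0.06521476 -0.11609625 -2.49580889] [-0.00826857  0.22506304 -0.02514456]
[0.54409239 0.03243198 0.        ]
tcp [0.549  0.0312 0.1416] d [0.1778, 0.3276, 0.0706, 0.0007, 0.0005, 0.0001] mm [133.3 245.7  53. ]
```

View pics/s3.png

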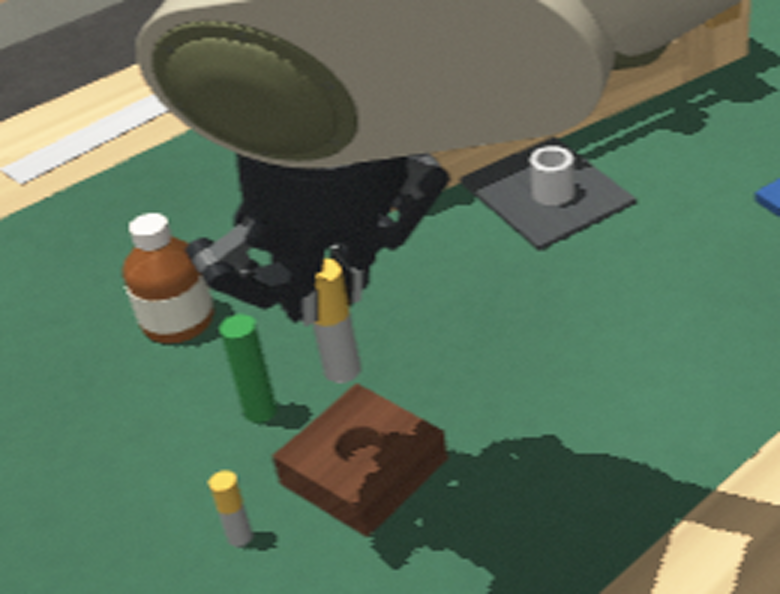

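View pics/w3.png

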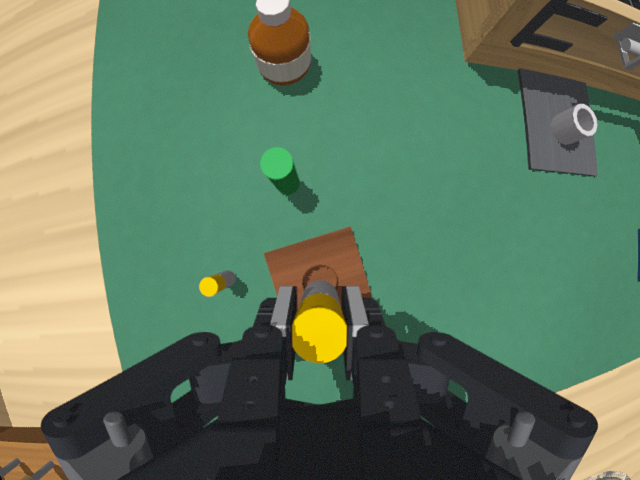

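Run:
```python
from h import *
np.set_printoptions(precision=4,suppress=True)
s=env.observe()
w=cv2.imread("pics/w3.png")[:,:,::-1]
print(blobs(w,(22,200,200),(32,255,255),50))
g=s["position"]-.019*s["tool_rot"][:,2]; print("grasp",g, g-s["position"])
print("top from wrist",onplane("wrist",(320,333),.1883,s))
c=lambda u,v:((u+.5)/3+110-.5,(v+.5)/2.7+230-.5)
# side pin edges: fit axis
im=cv2.imread("pics/s3.png")
print("axis pts expected vert:")
for z in (.1883,.17,.15,.12,.0983):
    p=proj("side",[g[0],g[1],z]); print(z,p,((p[0]+.5-110)*3-.5,(p[1]+.5-230)*2.7-.5))
cv2.imwrite("pics/s3c.png",cv2.resize(im[230:400,270:400],None,fx=4,fy=4,interpolation=0)[:600])
```

```text
[([200, 277, 18, 19, 261], [208.3, 286.2]), ([294, 308, 52, 55, 1983], [322.2, 332.0])]
grasp [0.4383 0.2955 0.1762] [-0.0048  0.0007  0.0184]
top from wrist [0.4402 0.2963 0.1883]
axis pts expected vert:
0.1883 [216.1334 330.2204] (np.float64(319.4002260560479), np.float64(271.44500649584285))
0.17 [217.671  338.4859] (np.float64(324.0129758326696), np.float64(293.76204255872506))
0.15 [219.299  347.2378] (np.float64(328.8971318359162), np.float64(317.3921744626114))
0.12 [221.6441 359.8443] (np.float64(335.9324165168307), np.float64(351.42972463113585))
0.0983 [223.2719 368.5949] (np.float64(340.8158462935337), np.float64(375.05634296399563))
```

View pics/s3c.png

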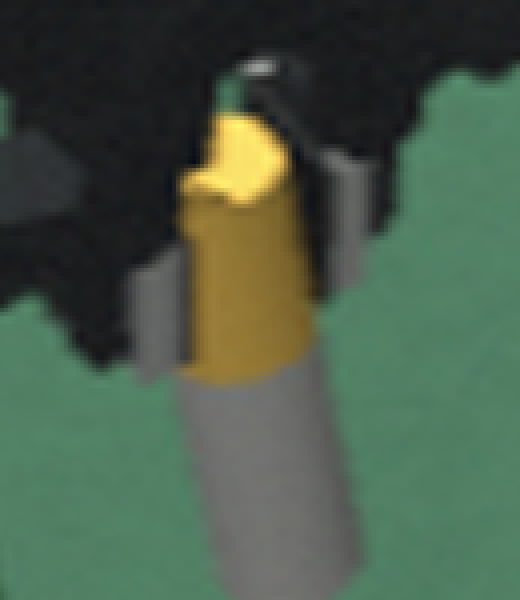

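Request:
{"api": "jog_arm", "payload": {"deltas": [0.03, 0.055, 0, 0, 0, 0, 1, 0.06, 0.11, 0, 0, 0, 0, 1, 0.09, 0.165, 0, 0, 0, 0, 1, 0.12, 0.22, 0.02, 0, 0, 0, 1, 0.15, 0.275, 0.04, 0, 0, 0, 1, 0.178, 0.3276, 0.06, 0, 0, 0, 1, 0.178, 0.3276, 0.07, 0, 0, 0, 1, 0.178, 0.3276, 0.07, 0, 0, 0, 1, 0.178, 0.3276, 0.07, 0, 0, 0, 1, 0.178, 0.3276, 0.07, 0, 0, 0, 1]}}

```text
time_s: 5.23
position: [0.5492, 0.0317, 0.1426]
tool_rot: [[0.956, -0.143, 0.254], [-0.138, -0.99, -0.038], [0.257, 0.001, -0.966]]
ft_force: [0.2, -0.3, -2.0]
grip_width: 0.0185
```

Run:
```python
from h import *
s=env.observe(); print(s["position"],s["grip_width"],s["ft_force"],s["qvel"].round(2))
delta([.5441,.0324,.145],Rt(15),s)
im=eyes.get_image("wrist"); cv2.imwrite("pics/w4.png",im[:,:,::-1])
im=eyes.get_image("side"); cv2.imwrite("pics/s4.png",im[:,:,::-1]);cv2.imwrite("pics/s4c.png",cv2.resize(im[220:340,230:370,::-1],None,fx=5,fy=5,interpolation=2))
im=eyes.get_image("top"); cv2.imwrite("pics/t4.png",im[:,:,::-1]);cv2.imwrite("pics/t4c.png",cv2.resize(im[150:280,230:400,::-1],None,fx=4,fy=4,interpolation=2))
```

```text
[0.54920844 0.03165931 0.14258686] 0.01846520566003053 [ 0.16499979 -0.28579561 -1.99320442] [ 1.71 -1.15  0.   -0.1   0.1  -0.04]
tcp [0.549  0.0317 0.1266] d [-0.0058, -0.0, 0.0205, 0.0003, 0.0006, -0.0001] mm [-4.3 -0.  15.3]
```

View pics/s4c.png

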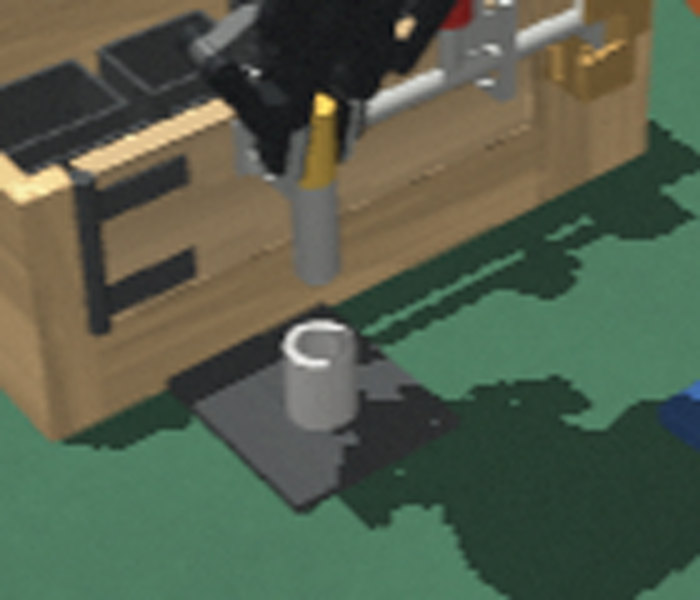

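View pics/t4c.png

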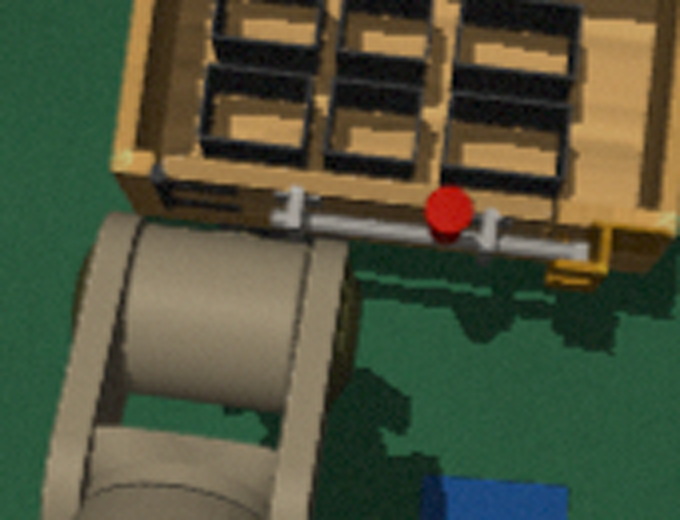

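View pics/w4.png

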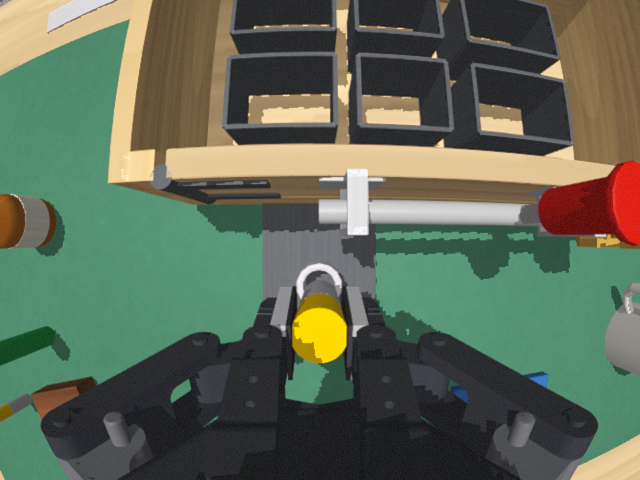

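Run:
```python
from h import *
np.set_printoptions(precision=2,suppress=True)
T=np.array([.5441,.0324,.045])
f=lambda X:(lambda p:((p[0]-230+.5)*5-.5,(p[1]-220+.5)*5-.5))(proj("side",X))
print("tube mouth pred",f(T),"foot pred",f(T+[0,0,.0379]))
for d in ([.001,0,0],[0,.001,0],[0,0,.001]): print(np.array(f(T+d+[0,0,.038]))-f(T+[0,0,.038]))
# ring of rotated circle bottoms
a=np.linspace(0,2*np.pi,73)
for r,z,n in((.010,.0829,"foot"),(.016,.045,"ring")):
    q=np.array([f(T*[1,1,0]+[r*np.cos(t),r*np.sin(t),z]) for t in a]); print(n,q.min(0),q.max(0))
im=cv2.imread("pics/s4c.png");cv2.imwrite("pics/s4d.png",cv2.resize(im[160:440,230:400],None,fx=3,fy=2.1,interpolation=2))
```

```text
tube mouth pred (np.float64(319.52714207395513), np.float64(345.1614625028783)) foot pred (np.float64(316.7830172327937), np.float64(278.55447598826186))
[-1.61 -0.99]
[-1.66  1.06]
[-0.07 -1.8 ]
foot [293.64 264.12] [339.9  293.23]
ring [283.32 321.82] [355.69 369.13]
```

View pics/s4d.png

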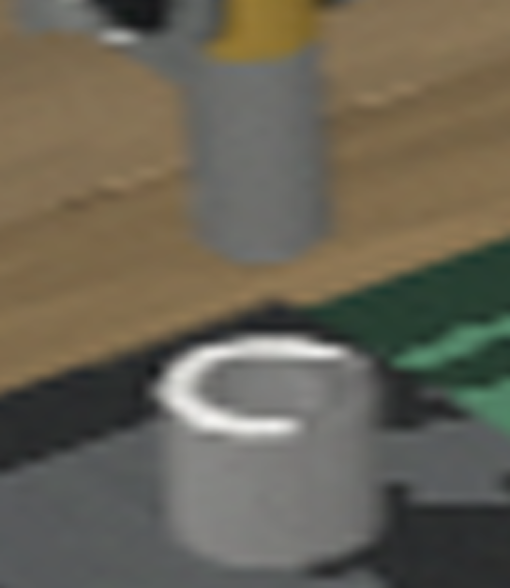

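Request:
{"api": "jog_arm", "payload": {"deltas": [-0.005, 0, 0.02, 0, 0, 0, 1, -0.0103, 0, 0.0386, 0, 0, 0, 1, -0.0117, 0, 0.0438, 0, 0, 0, 1, -0.0127, 0, 0.0477, 0, 0, 0, 1, -0.0137, 0, 0.0515, 0, 0, 0, 1, -0.0137, 0, 0.0515, 0, 0, 0, 1]}}

```text
time_s: 5.88
position: [0.5499, 0.0317, 0.1038]
tool_rot: [[0.956, -0.142, 0.257], [-0.137, -0.99, -0.038], [0.26, 0.001, -0.966]]
ft_force: [-0.3, -0.4, -2.7]
grip_width: 0.0187
```

Run:
```python
from h import *
s=env.observe(); print(s["position"],s["grip_width"],s["ft_force"],s["wrist_torque"])
im=eyes.get_image("side"); cv2.imwrite("pics/s5c.png",cv2.resize(im[230:330,250:350,::-1],None,fx=6,fy=6,interpolation=2))
im=eyes.get_image("wrist"); cv2.imwrite("pics/w5.png",cv2.resize(im[230:380,220:420,::-1],None,fx=3,fy=3,interpolation=2))
```

```text
[0.54991717 0.0317424  0.1037842 ] 0.0187409388109029 [-0.3119397  -0.35753898 -2.68481423] [0.06547464 0.24774132 0.03184936]
```

View pics/s5c.png

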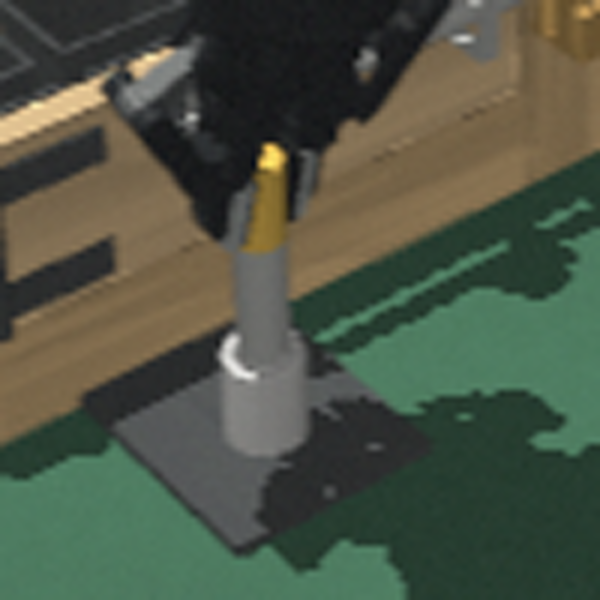

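View pics/w5.png

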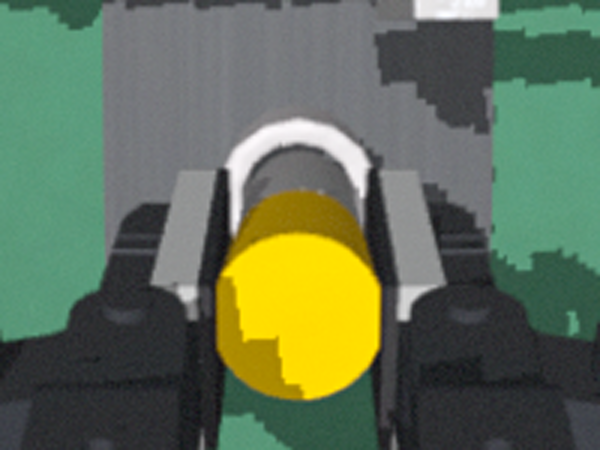

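Request:
{"api": "jog_arm", "payload": {"deltas": [-0.0022, 0, 0.0045, 0, 0, 0, 1, -0.0035, 0, 0.009, 0, 0, 0, 1, -0.0052, 0, 0.016, 0, 0, 0, 1, -0.0064, 0, 0.0205, 0, 0, 0, 1, -0.0078, 0, 0.0255, 0, 0, 0, 1, -0.0078, 0, 0.0255, 0, 0, 0, 1]}}

```text
time_s: 6.48
position: [0.549, 0.0316, 0.0827]
tool_rot: [[0.956, -0.143, 0.255], [-0.138, -0.99, -0.038], [0.258, 0.001, -0.966]]
ft_force: [1.0, -0.8, -2.5]
grip_width: 0.0184
```

Run:
```python
from h import *
s=env.observe(); print(s["position"],s["grip_width"],s["ft_force"],s["wrist_torque"])
im=eyes.get_image("side"); cv2.imwrite("pics/s6c.png",cv2.resize(im[230:330,250:350,::-1],None,fx=6,fy=6,interpolation=2))
```

```text
[0.54895917 0.0316039  0.08271604] 0.01835959524006221 [ 1.0012844  -0.80889837 -2.53899958] [0.13729252 0.10961686 0.03853278]
```

View pics/s6c.png

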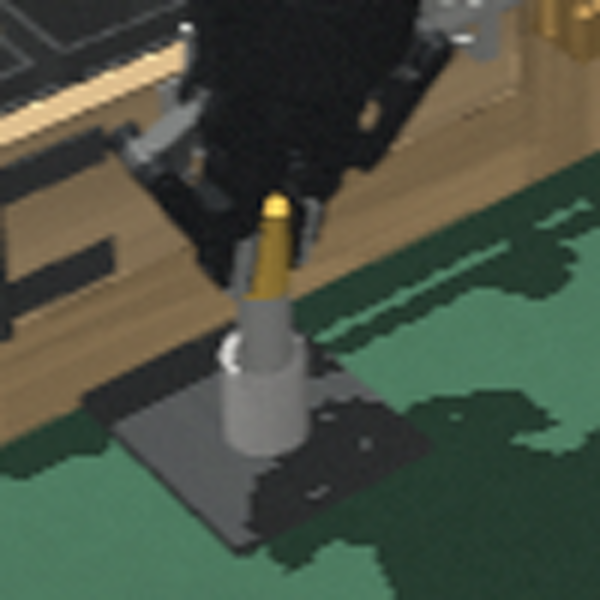

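Request:
{"api": "jog_arm", "payload": {"deltas": [-0.0014, 0, 0.0052, 0, 0, 0, 1, -0.0028, 0, 0.0104, 0, 0, 0, 1, -0.0041, 0, 0.0156, 0, 0, 0, 1, -0.0055, 0, 0.02, 0, 0, 0, 1, -0.0062, 0, 0.0226, 0, 0, 0, 1, -0.0062, 0, 0.0226, 0, 0, 0, 1, -0.0062, 0, 0.0226, 0, 0, 0, 1]}}

```text
time_s: 7.12
position: [0.549, 0.0315, 0.0659]
tool_rot: [[0.956, -0.143, 0.256], [-0.138, -0.99, -0.038], [0.259, 0.001, -0.966]]
ft_force: [0.7, 0.7, -2.5]
grip_width: 0.0185
```

Run:
```python
from h import *
s=env.observe(); print(s["position"],s["grip_width"],s["ft_force"],s["wrist_torque"])
im=eyes.get_image("side"); cv2.imwrite("pics/s7c.png",cv2.resize(im[230:330,250:350,::-1],None,fx=6,fy=6,interpolation=2))
f=lambda X:(lambda p:((p[0]-250+.5)*6-.5,(p[1]-230+.5)*6-.5))(proj("side",X))
print(f([.5441,.0324,.096]),f([.5441,.0324,.061]))
```

```text
[0.5490039  0.03153782 0.06593407] 0.018549463538212352 [ 0.6946818   0.67044869 -2.48737044] [ 0.0894949   0.13194144 -0.02468309]
(np.float64(259.0664312176724), np.float64(245.8890374998157)) (np.float64(262.16038066229), np.float64(320.98716927699286))
```

View pics/s7c.png

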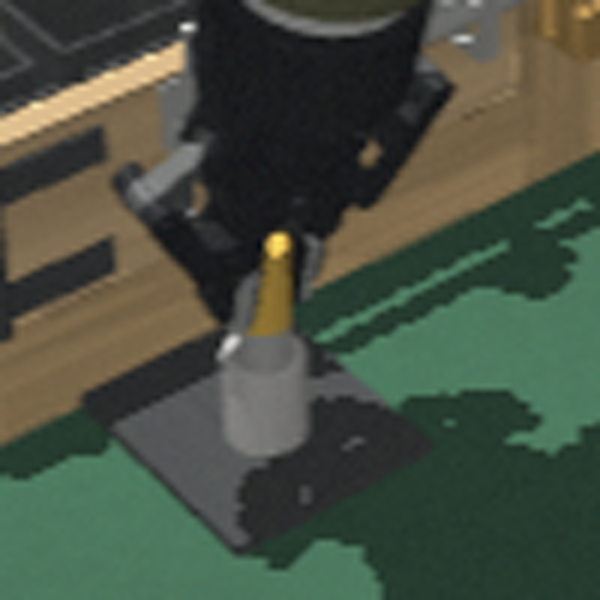

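Request:
{"api": "jog_arm", "payload": {"deltas": [-0.0004, 0, 0.0013, 0, 0, 0, 1, -0.0007, 0, 0.0026, 0, 0, 0, 1, -0.0007, 0, 0.0026, 0, 0, 0, 1, -0.0007, 0, 0.0026, 0, 0, 0, 1]}}

```text
time_s: 7.5
position: [0.5498, 0.0315, 0.0657]
tool_rot: [[0.955, -0.143, 0.26], [-0.137, -0.99, -0.039], [0.262, 0.001, -0.965]]
ft_force: [-5.0, 0.6, 13.0]
grip_width: 0.0186
```

Request:
{"api": "jog_arm", "payload": {"deltas": [-0.0004, 0, 0.0013, 0, 0, 0, 1, -0.0004, 0, 0.0013, 0, 0, 0, 1, -0.0004, 0, 0.0013, 0, 0, 0, 1]}}

```text
time_s: 7.75
position: [0.5504, 0.0312, 0.0655]
tool_rot: [[0.955, -0.142, 0.262], [-0.137, -0.99, -0.039], [0.265, 0.002, -0.964]]
ft_force: [-4.7, 0.1, 20.0]
grip_width: 0.0185
```

Contact came at TCP z 0.0657, exactly the expected home height (foot at 6 mm). I'm releasing it.

Request:
{"api": "jog_arm", "payload": {"deltas": [0, 0, 0, 0, 0, 0, -0.3, 0, 0, 0, 0, 0, 0, -0.3, 0, 0, 0, 0, 0, 0, -0.3, 0, 0, 0, 0, 0, 0, -0.3, 0, 0, 0, 0, 0, 0, -0.3, 0, 0, 0, 0, 0, 0, -0.3]}}

```text
time_s: 8.25
position: [0.549, 0.0316, 0.0628]
tool_rot: [[0.956, -0.143, 0.256], [-0.138, -0.99, -0.038], [0.259, 0.001, -0.966]]
ft_force: [-0.2, -0.1, 0.2]
grip_width: 0.0556
```

Request:
{"api": "jog_arm", "payload": {"deltas": [0.0, 0, -0.02, 0, 0, 0, -0.3, 0.01, 0, -0.06, 0, 0, 0, -0.3, 0.02, 0, -0.1, 0, 0, 0, -0.3, 0.03, 0, -0.14, 0, 0, 0, -0.3, 0.04, 0, -0.18, 0, 0, 0, -0.3, 0.04, 0, -0.18, 0, 0, 0, -0.3, 0.04, 0, -0.18, 0, 0, 0, -0.3, 0.04, 0, -0.18, 0, 0, 0, -0.3]}}

```text
time_s: 8.92
position: [0.5426, 0.0326, 0.2003]
tool_rot: [[0.956, -0.143, 0.255], [-0.138, -0.99, -0.038], [0.258, 0.001, -0.966]]
ft_force: [0.5, 0.3, -0.2]
grip_width: 0.0559
```

Run:
```python
from h import *
s=env.observe(); print(s["position"],s["grip_width"],s["ft_force"],s["wrist_torque"])
im=eyes.get_image("side"); cv2.imwrite("pics/s8.png",im[:,:,::-1]);cv2.imwrite("pics/s8c.png",cv2.resize(im[170:330,180:380,::-1],None,fx=3.75,fy=3.75,interpolation=2))
im=eyes.get_image("wrist"); cv2.imwrite("pics/w8.png",im[:,:,::-1])
f=lambda X:(lambda p:((p[0]-180+.5)*3.75-.5,(p[1]-170+.5)*3.75-.5))(proj("side",X))
print(f([.5441,.0324,.096]),f([.5441,.0324,.061]),f([.5441,.0324,.045]))
```

```text
[0.54258556 0.03261224 0.20025854] 0.055857073779975105 [ 0.52449205  0.28132745 -0.16191397] [ 0.0224761   0.12081272 -0.00023734]
(np.float64(424.22901951104524), np.float64(378.4931484373848)) (np.float64(426.1627379139312), np.float64(425.42948079812055)) (np.float64(427.0203565554664), np.float64(446.2460968771587))
```

View pics/s8c.png

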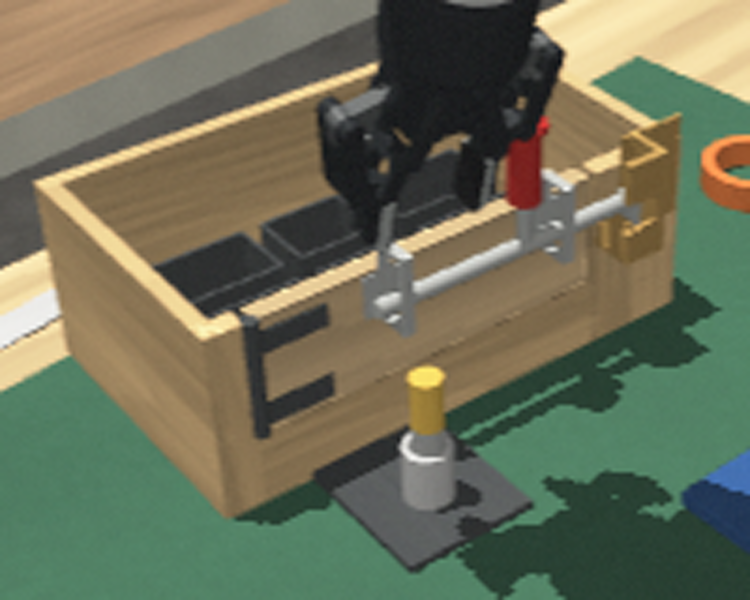

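View pics/w8.png

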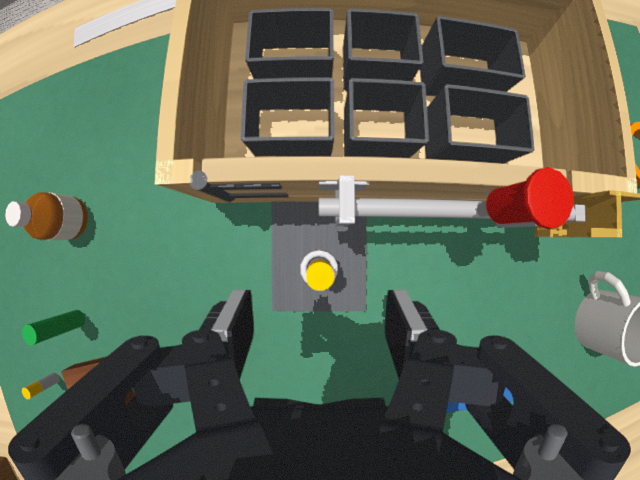

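The pin stands home: its top is at (426,377) against the predicted (424,378), so 51 mm above the mouth. Next is the knob.

Run:
```python
from h import *
s=env.observe()
k=PEN@[-.022,-.035,.178]+[.6007,-.0515,0]; print(k)
print(onplane("wrist",(551,198),.204,s), onplane("wrist",(320,275),.096,s))
delta([k[0],k[1],.26],Rt(0),s)
```

```text
[ 0.57393291 -0.08300433  0.178     ]
[ 0.5751577  -0.08108174  0.204     ] [0.545799   0.03274734 0.096     ]
tcp [ 0.5739 -0.083   0.241 ] d [0.0755, 0.1466, -0.0368, 0.0003, -0.0826, -0.0] mm [ 56.6 110.  -27.6]
```

Request:
{"api": "jog_arm", "payload": {"deltas": [0.005, 0, -0.055, 0, -0.02, 0, -1, 0.015, 0, -0.08, 0, -0.05, 0, -1, 0.04, 0.05, -0.08, 0, -0.0826, 0, -1, 0.0755, 0.1, -0.06, 0, -0.0826, 0, -1, 0.0755, 0.1466, -0.045, 0, -0.0826, 0, -1, 0.0755, 0.1466, -0.0368, 0, -0.0826, 0, -1, 0.0755, 0.1466, -0.0368, 0, -0.0826, 0, -1, 0.0755, 0.1466, -0.0368, 0, -0.0826, 0, -1]}}

```text
time_s: 9.68
position: [0.5741, -0.0827, 0.2415]
tool_rot: [[0.99, -0.143, 0.0], [-0.143, -0.99, -0.0], [0.0, 0.0, -1.0]]
ft_force: [0.1, 0.5, -0.3]
grip_width: 0.0852
```

Run:
```python
from h import *
s=env.observe(); print(s["position"],s["grip_width"])
im=eyes.get_image("wrist"); cv2.imwrite("pics/w9.png",im[:,:,::-1])
print(proj("wrist",[.5739,-.083,.204],s))
b=blobs(im,(0,200,150),(3,255,255),50); print(b)
delta([.5739,-.083,.178],Rt(0),s)
```

```text
[ 0.57408228 -0.08268135  0.24151577] 0.08521940871422648
[322.32438848 276.28182564]
[([293, 245, 53, 35, 942], [315.1, 260.6])]
tcp [ 0.5739 -0.083   0.159 ] d [-0.0002, 0.0004, 0.11, 0.0001, -0.0001, -0.0002] mm [-0.2  0.3 82.5]
```

View pics/w9.png

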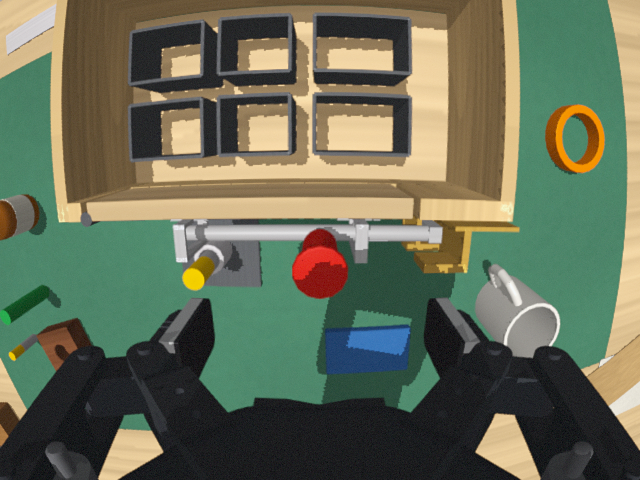

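Wrist view: the cap centre is at (320,271), 5 px from the prediction (the same x bias of about 1.5 mm as on the pin). The right guide loop at (361,240) is clear of the knob. I'm descending.

Request:
{"api": "jog_arm", "payload": {"deltas": [0.001, 0, 0.04, 0, 0, 0, -1, 0.001, 0, 0.07, 0, 0, 0, -1, 0.001, 0, 0.09, 0, 0, 0, -1, 0.001, 0, 0.102, 0, 0, 0, -1, 0.001, 0, 0.11, 0, 0, 0, -1, 0.001, 0, 0.11, 0, 0, 0, -1, 0.001, 0, 0.11, 0, 0, 0, -1]}}

```text
time_s: 10.32
position: [0.5758, -0.0829, 0.161]
tool_rot: [[0.99, -0.142, 0.004], [-0.142, -0.99, -0.002], [0.004, 0.001, -1.0]]
ft_force: [-0.0, -0.7, -0.3]
grip_width: 0.0852
```

Request:
{"api": "jog_arm", "payload": {"deltas": [0, 0, 0, 0, 0, 0, 1, 0, 0, 0, 0, 0, 0, 1, 0, 0, 0, 0, 0, 0, 1, 0, 0, 0, 0, 0, 0, 1, 0, 0, 0, 0, 0, 0, 1, 0, 0, 0, 0, 0, 0, 1, 0, 0, 0, 0, 0, 0, 1, 0, 0, 0, 0, 0, 0, 1, 0, 0, 0, 0, 0, 0, 1], "grip_force": 50}}

```text
time_s: 11.07
position: [0.5755, -0.0833, 0.1605]
tool_rot: [[0.99, -0.143, 0.003], [-0.143, -0.99, -0.002], [0.003, 0.001, -1.0]]
ft_force: [-0.8, -0.1, 3.7]
grip_width: 0.0246
```

Run:
```python
from h import *
s=env.observe(); print(s["position"],s["grip_width"],s["ft_force"],s["wrist_torque"])
im=eyes.get_image("side"); cv2.imwrite("pics/s10.png",cv2.resize(im[120:280,230:430,::-1],None,fx=3.75,fy=3.75,interpolation=2))
```

```text
[ 0.5755388  -0.08331931  0.16045745] 0.024557272201838627 [-0.82040233 -0.08889311  3.65168036] [0.0662192  0.1094536  0.03183517]
```

View pics/s10.png

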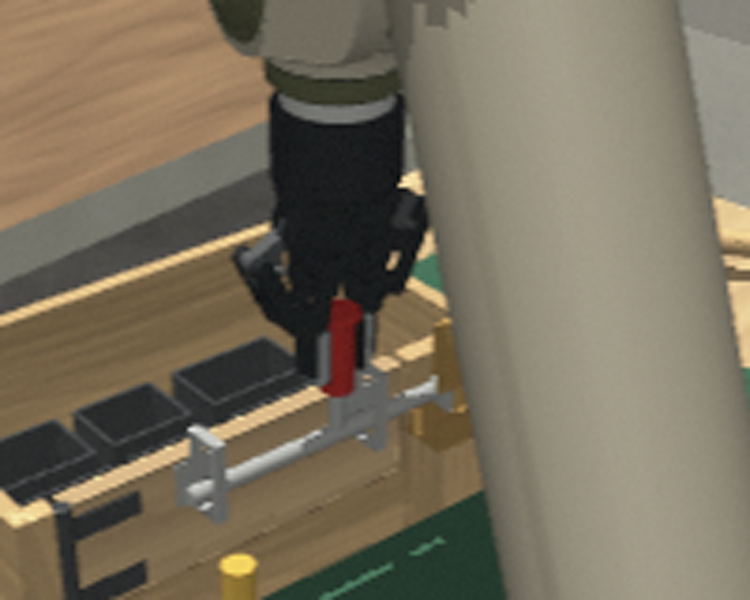

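Run:
```python
from h import *
im=eyes.get_image("wrist"); cv2.imwrite("pics/w11.png",im[:,:,::-1])
s=env.observe(); print(s["grip_width"])
```

```text
0.02473745993378989
```

View pics/w11.png

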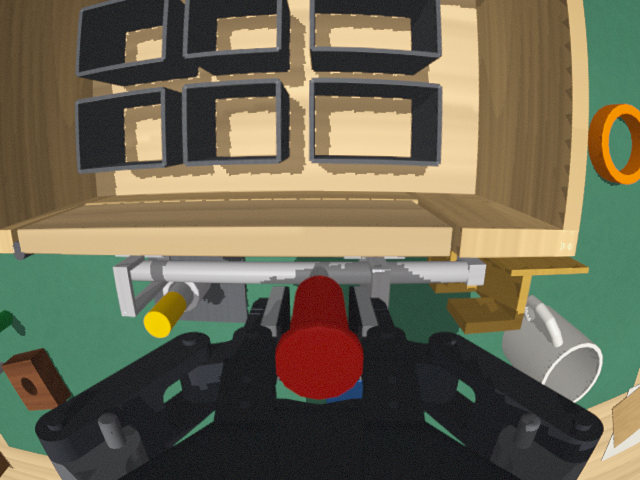

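The opening is 24.6 mm, where the pin's reading suggests about 20.7 for a 22 mm knob, so the pads' upper edge seems to bear on the cap. I'll open, go 3 mm lower and grip again.

Request:
{"api": "jog_arm", "payload": {"deltas": [0, 0, 0, 0, 0, 0, 0.0, 0, 0, 0, 0, 0, 0, 0.0, 0, 0, 0.002, 0, 0, 0, 0.0, -0.001, 0, 0.004, 0, 0, 0, 0.0, -0.001, 0, 0.004, 0, 0, 0, 0, -0.001, 0, 0.004, 0, 0, 0, 1, -0.001, 0, 0.004, 0, 0, 0, 1, -0.001, 0, 0.004, 0, 0, 0, 1, -0.001, 0, 0.004, 0, 0, 0, 1, -0.001, 0, 0.004, 0, 0, 0, 1, -0.001, 0, 0.004, 0, 0, 0, 1, -0.001, 0, 0.004, 0, 0, 0, 1], "grip_force": 50}}

```text
time_s: 12.17
position: [0.5746, -0.0831, 0.1571]
tool_rot: [[0.99, -0.143, 0.003], [-0.143, -0.99, -0.001], [0.003, 0.001, -1.0]]
ft_force: [-0.4, -0.4, 0.4]
grip_width: 0.0247
```

Run:
```python
from h import *
s=env.observe(); print(s["position"],s["grip_width"],s["ft_force"],s["wrist_torque"])
im=eyes.get_image("wrist"); cv2.imwrite("pics/w12.png",im[:,:,::-1])
```

```text
[ 0.57461958 -0.08311465  0.15711223] 0.024709764574415292 [-0.42937599 -0.38843114  0.44729886] [-0.10813192  0.04175237 -0.0198566 ]
```

View pics/w12.png

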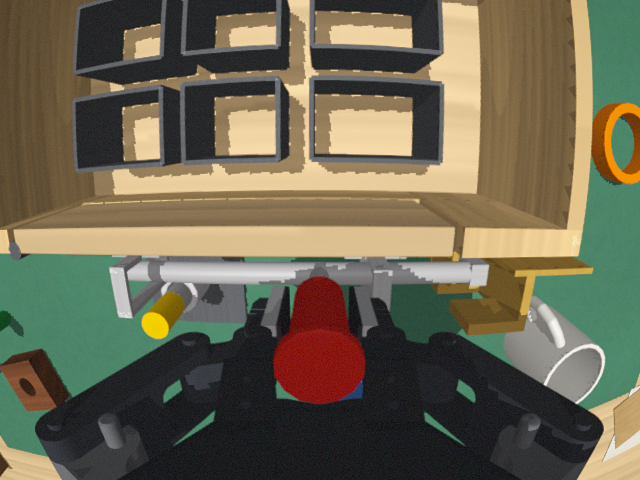

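Request:
{"api": "jog_arm", "payload": {"deltas": [0, 0, -0.005, 0, 0, 0, 1, 0, 0, -0.01, 0, 0, 0, 1, 0, 0, -0.015, 0, 0, 0, 1, 0, 0, -0.02, 0, 0, 0, 1, 0, 0, -0.0253, 0, 0, 0, 1, 0, 0, -0.0253, 0, 0, 0, 1, 0, 0, -0.0253, 0, 0, 0, 1], "grip_force": 70}}

```text
time_s: 12.8
position: [0.5747, -0.0831, 0.1764]
tool_rot: [[0.99, -0.143, 0.003], [-0.143, -0.99, -0.002], [0.003, 0.001, -1.0]]
ft_force: [0.2, 0.3, -2.8]
grip_width: 0.0244
```

Run:
```python
from h import *
s=env.observe(); print(s["position"],s["grip_width"],s["ft_force"],s["wrist_torque"])
im=eyes.get_image("wrist"); cv2.imwrite("pics/w13.png",im[:,:,::-1])
im=eyes.get_image("side"); cv2.imwrite("pics/s13.png",cv2.resize(im[120:280,230:430,::-1],None,fx=3.75,fy=3.75,interpolation=2))
```

```text
[ 0.57465718 -0.08314432  0.17641788] 0.024383628007233947 [ 0.23686968  0.29632326 -2.80698465] [-0.09589487  0.06831336 -0.07302531]
```

View pics/w13.png

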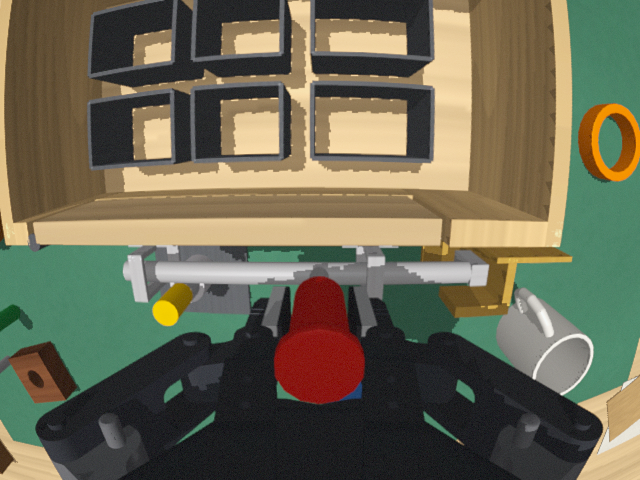

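View pics/s13.png

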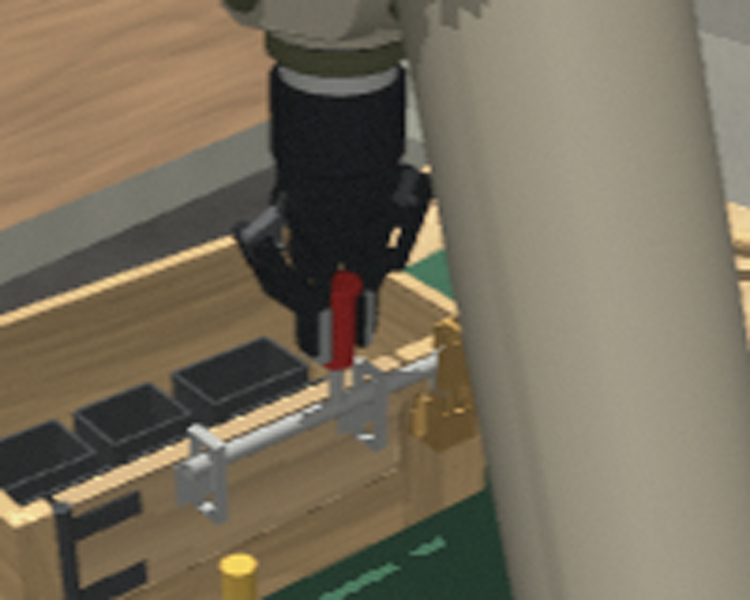

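The bolt came up with the knob: 19.3 mm, tool load about 2.8 N, the bolt high in its loops. I'm drawing it along pen +y (tool −y).

Request:
{"api": "jog_arm", "payload": {"deltas": [0, -0.005, 0, 0, 0, 0, 1, 0, -0.011, 0, 0, 0, 0, 1, 0, -0.018, 0, 0, 0, 0, 1, 0, -0.026, 0, 0, 0, 0, 1, 0, -0.034, 0, 0, 0, 0, 1, 0, -0.042, 0, 0, 0, 0, 1, 0, -0.05, 0, 0, 0, 0, 1, 0, -0.053, 0, 0, 0, 0, 1, 0, -0.053, 0, 0, 0, 0, 1, 0, -0.053, 0, 0, 0, 0, 1]}}

```text
time_s: 13.73
position: [0.5803, -0.0432, 0.1761]
tool_rot: [[0.99, -0.142, 0.003], [-0.142, -0.99, -0.001], [0.003, 0.0, -1.0]]
ft_force: [0.9, 1.3, -2.3]
grip_width: 0.0242
```

Run:
```python
from h import *
s=env.observe(); print(s["position"],s["grip_width"],s["ft_force"],s["wrist_torque"])
im=eyes.get_image("wrist"); cv2.imwrite("pics/w14.png",im[:,:,::-1])
```

```text
[ 0.5803426  -0.04323767  0.17608005] 0.02418636858521037 [ 0.93659371  1.3209733  -2.31790866] [ 0.14973247 -0.06823939  0.01686602]
```

View pics/w14.png

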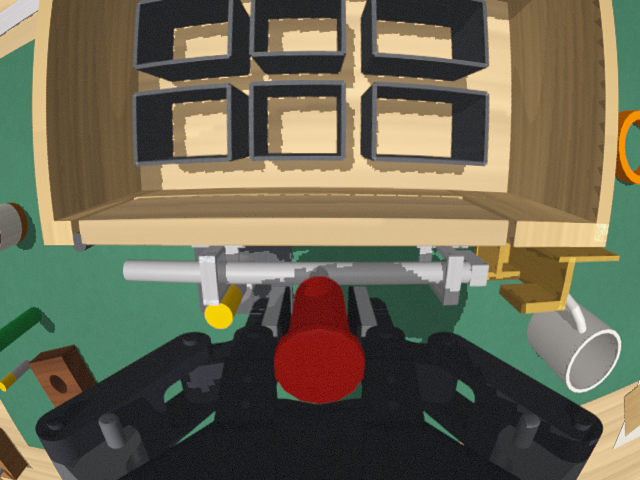

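Run:
```python
from h import *
s=env.observe(); print(s["q"].round(1))
H=PEN@[0,.15,0]+[.6007,-.0515,0]; p=s["position"]; R=s["tool_rot"]
print("rel pen",PEN.T@(p-H))
for f in (.06,.12,.18,.24,.3,.36,.42,.46):
    Z=Rn.from_rotvec([0,0,-f]).as_matrix()
    d=R.T@(Z@(p-H)+H-p)/.75; r=Rn.from_matrix(R.T@Z@R).as_rotvec()/np.pi
    print(f,np.r_[d,r].round(4).tolist())
```

```text
[-15.9  27.4  74.5  -0.   77.9  82.3]
rel pen [-0.02131837 -0.14493645  0.17607521]
0.06 [-0.0115, -0.0021, -0.0, -0.0001, -0.0, 0.0191]
0.12 [-0.0229, -0.0048, -0.0001, -0.0001, -0.0, 0.0382]
0.18 [-0.0341, -0.0082, -0.0001, -0.0002, -0.0, 0.0573]
0.24 [-0.0451, -0.0123, -0.0001, -0.0002, -0.0, 0.0764]
0.3 [-0.0558, -0.017, -0.0002, -0.0003, -0.0, 0.0955]
0.36 [-0.0663, -0.0224, -0.0002, -0.0003, -0.0, 0.1146]
0.42 [-0.0763, -0.0284, -0.0002, -0.0004, -0.0001, 0.1337]
0.46 [-0.0828, -0.0327, -0.0003, -0.0004, -0.0001, 0.1464]
```

Request:
{"api": "jog_arm", "payload": {"deltas": [-0.0058, -0.001, 0, 0, 0, 0.0095, 1, -0.0115, -0.0021, 0, 0, 0, 0.0191, 1, -0.0172, -0.0034, 0, 0, 0, 0.0287, 1, -0.0229, -0.0048, 0, 0, 0, 0.0382, 1, -0.0285, -0.0065, 0, 0, 0, 0.0478, 1, -0.0341, -0.0082, 0, 0, 0, 0.0573, 1, -0.0396, -0.0102, 0, 0, 0, 0.0669, 1, -0.0451, -0.0123, 0, 0, 0, 0.0764, 1, -0.0451, -0.0123, 0, 0, 0, 0.0764, 1]}}

```text
time_s: 14.53
position: [0.548, -0.0298, 0.1762]
tool_rot: [[0.927, -0.375, 0.003], [-0.375, -0.927, -0.001], [0.004, 0.0, -1.0]]
ft_force: [2.9, -0.4, -2.0]
grip_width: 0.0237
```

Run:
```python
from h import *
s=env.observe(); print(s["position"],s["grip_width"],s["ft_force"],s["wrist_torque"],s["q"].round(1))
im=eyes.get_image("wrist"); cv2.imwrite("pics/w15.png",im[:,:,::-1])
H=PEN@[0,.15,0]+[.6007,-.0515,0]; p=s["position"]; R=s["tool_rot"]
r=PEN.T@(p-H); print("ang",np.arctan2(-r[0],-r[1])-np.arctan2(.022,.145), np.hypot(r[0],r[1]))
for f in (.06,.12,.18,.22):
    Z=Rn.from_rotvec([0,0,-f]).as_matrix()
    d=R.T@(Z@(p-H)+H-p)/.75; print(f,d.round(4).tolist(),round(f/np.pi,4))
```

```text
[ 0.54799928 -0.02975908  0.17621749] 0.02374507278527347 [ 2.86741267 -0.39494151 -2.00892716] [-0.0228384  -0.34797977  0.07476593] [-15.5  24.2  80.   -0.   75.5  96.6]
ang 0.23539290023897536 0.14679725473009794
0.06 [-0.0116, -0.002, -0.0] 0.0191
0.12 [-0.023, -0.0048, -0.0001] 0.0382
0.18 [-0.0342, -0.0082, -0.0001] 0.0573
0.22 [-0.0416, -0.0108, -0.0002] 0.07
```

View pics/w15.png

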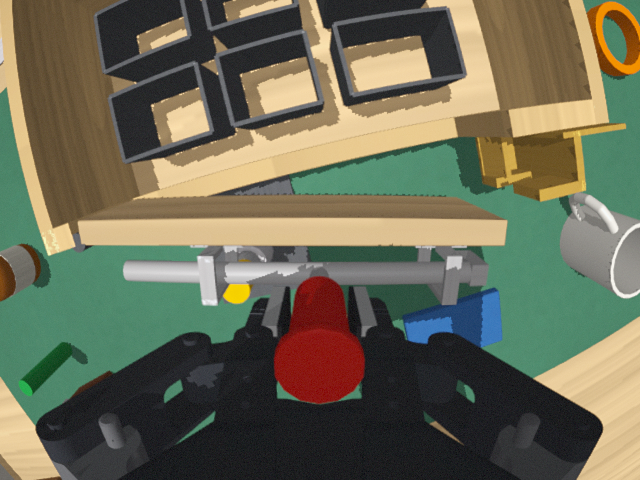

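The gate is opening with the knob (measured about 0.235 rad) and the keeper is behind it. Now on to about 0.45 rad.

Request:
{"api": "jog_arm", "payload": {"deltas": [-0.0058, -0.001, 0, 0, 0, 0.0095, 1, -0.0116, -0.002, 0, 0, 0, 0.0191, 1, -0.0173, -0.0034, 0, 0, 0, 0.0287, 1, -0.023, -0.0048, 0, 0, 0, 0.0382, 1, -0.0286, -0.0065, 0, 0, 0, 0.0478, 1, -0.0342, -0.0082, 0, 0, 0, 0.0573, 1, -0.0416, -0.0108, 0, 0, 0, 0.07, 1, -0.0416, -0.0108, 0, 0, 0, 0.07, 1, -0.0416, -0.0108, 0, 0, 0, 0.07, 1, -0.0416, -0.0108, 0, 0, 0, 0.07, 1]}}

```text
time_s: 15.42
position: [0.5227, -0.011, 0.176]
tool_rot: [[0.824, -0.566, 0.003], [-0.566, -0.824, -0.002], [0.004, -0.0, -1.0]]
ft_force: [2.7, -0.7, -1.1]
grip_width: 0.0239
```

Run:
```python
from h import *
s=env.observe(); print(s["time_s"],s["position"],s["grip_width"],s["ft_force"],s["wrist_torque"],s["qvel"].round(2))
im=eyes.get_image("wrist"); cv2.imwrite("pics/w16.png",im[:,:,::-1])
im=eyes.get_image("side"); cv2.imwrite("pics/s16.png",im[:,:,::-1])
im=eyes.get_image("top"); cv2.imwrite("pics/t16.png",im[:,:,::-1])
H=PEN@[0,.15,0]+[.6007,-.0515,0]; p=s["position"]
r=PEN.T@(p-H); print("ang",np.arctan2(-r[0],-r[1])-np.arctan2(.022,.145), np.hypot(r[0],r[1]))
```

```text
15.4167 [ 0.5227167  -0.01100715  0.17600225] 0.023922092778045807 [ 2.69696135 -0.68498079 -1.10042163] [-0.10721849 -0.32601054  0.10485299] [ 0.06  0.09  0.12  0.12 -0.02  0.41]
ang 0.45027321551503013 0.1467453939361245
```

View pics/w16.png

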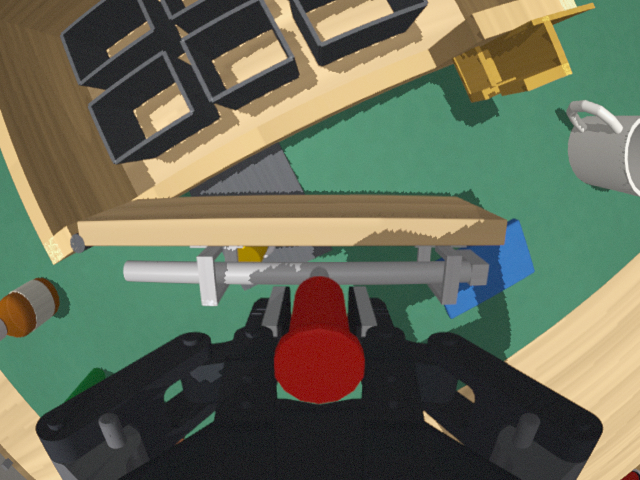

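View pics/s16.png

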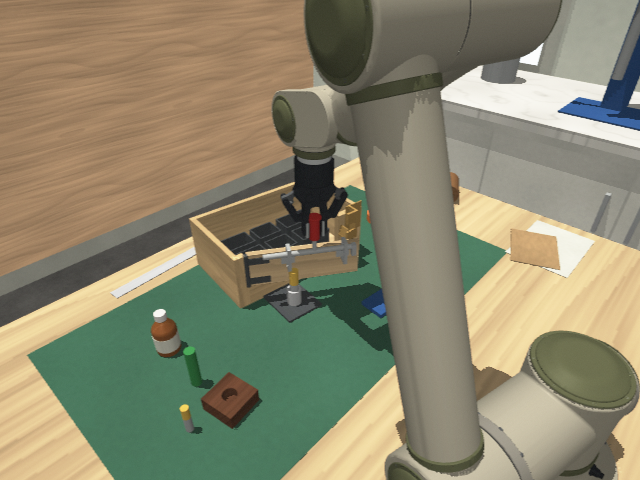

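View pics/t16.png

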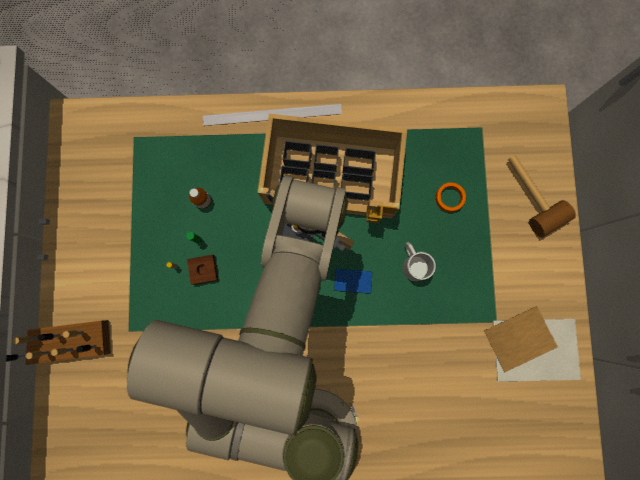

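Run:
```python
from h import *
s=env.observe()
for f in (.35,.45,.55):
  for n,X in (("inner",[-.0075,-.248]),("outer",[.0075,-.248])):
    c,si=np.cos(f),np.sin(f); x,y=X; q=[c*x+si*y,.15-si*x+c*y,.135]
    W=PEN@q+[.6007,-.0515,0]; print(f,n,proj("top",W).round(1),proj("wrist",W,s).round(1))
im=cv2.imread("pics/t16.png"); cv2.imwrite("pics/t16c.png",cv2.resize(im[180:290,250:400],None,fx=5,fy=5,interpolation=2))
im=cv2.imread("pics/s16.png"); cv2.imwrite("pics/s16c.png",cv2.resize(im[180:330,220:400],None,fx=4,fy=4,interpolation=2))
```

```text
0.35 inner [355.6 237.3] [508.6 200.2]
0.35 outer [358.3 232. ] [508.2 172.9]
0.45 inner [350.5 245.7] [504.9 243.9]
0.45 outer [353.7 240.7] [507.8 217.7]
0.55 inner [344.6 253.6] [496.3 285.1]
0.55 outer [348.3 248.9] [502.  260.5]
```

View pics/t16c.png

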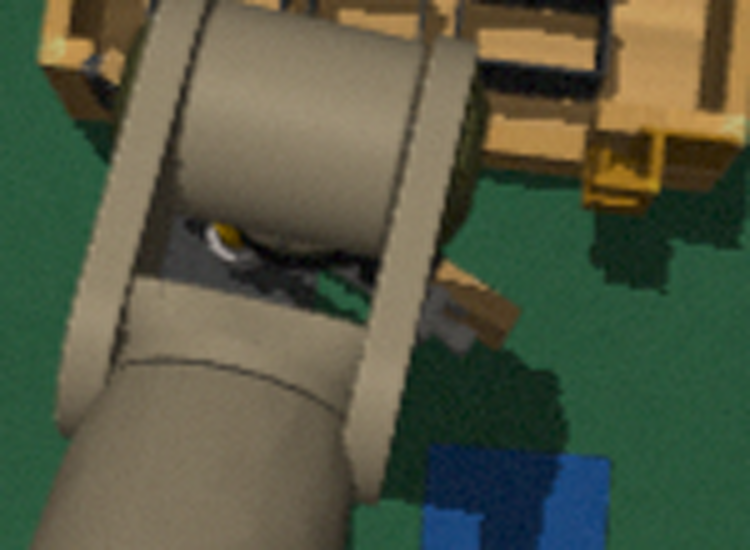

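View pics/s16c.png

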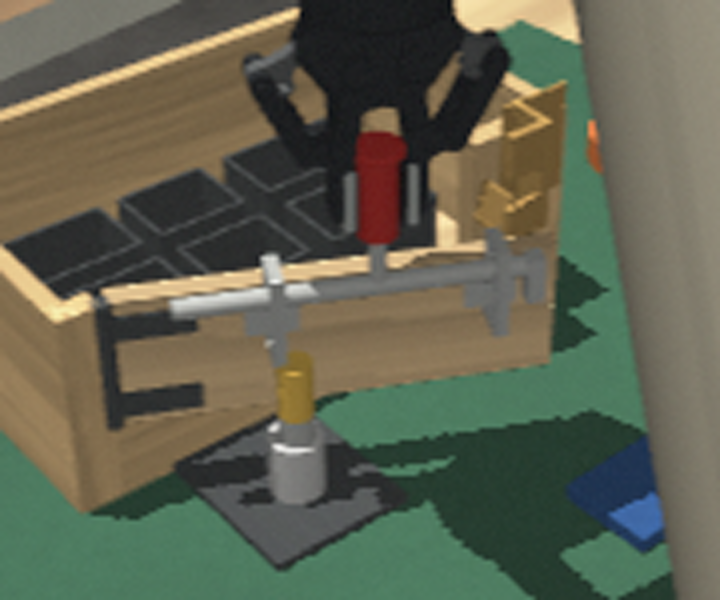

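The gate's end corner is at wrist (506,243), which matches the prediction for 0.45 rad (505,244). The pin still stands home and the bystanders are unmoved. I'll hold briefly to check that it's steady.

Request:
{"api": "jog_arm", "payload": {"deltas": [0, 0, 0, 0, 0, 0, 1, 0, 0, 0, 0, 0, 0, 1, 0, 0, 0, 0, 0, 0, 1, 0, 0, 0, 0, 0, 0, 1, 0, 0, 0, 0, 0, 0, 1, 0, 0, 0, 0, 0, 0, 1, 0, 0, 0, 0, 0, 0, 1, 0, 0, 0, 0, 0, 0, 1]}}

```text
time_s: 16.23
position: [0.5223, -0.0106, 0.1759]
tool_rot: [[0.823, -0.567, 0.003], [-0.567, -0.823, -0.001], [0.003, -0.0, -1.0]]
ft_force: [4.2, -0.8, -1.6]
grip_width: 0.024
```

Run:
```python
from h import *
from rig import close_job
s=env.observe(); print(s["time_s"],s["position"],s["grip_width"],s["ft_force"])
im=eyes.get_image("wrist"); a=cv2.imread("pics/w16.png")[:,:,::-1]
print("mean diff",np.abs(im.astype(int)-a).mean())
print(close_job())
```

```text
16.2333 [ 0.52225167 -0.01064556  0.17587567] 0.023983491473848925 [ 4.18304408 -0.78955521 -1.57064008]
mean diff 3.957300347222222
the job is handed in; nothing more can be done
None
```

The job is done and handed in at about 16.3 s of the 64 s allowed, with the gate held ajar at about 0.45 rad.

- **Pin:** I took the large yellow-topped pin out of its stand, pushed it home in the tube and let go. It met the tube's floor at exactly the expected height. After release its top sat within about 2 px of the predicted "fully home" position.
- **Bolt:** I gripped the red knob, lifted the bolt about 19 mm, drew it about 40 mm clear of the keeper, and swung the gate towards the robot. No jamming force showed at any stage.
- **Last checks:** The gate angle from the tool position was 0.45 rad, against 0.29 needed and the pin's stop at 0.58. The gate's end corner in the wrist picture agreed to about 1 px. The 0.8 s hold before handing in was steady, with about 4 N on the tool. In the top view the mug, notebook, dye bottle and tape were where they started.

**Disagreements:**
- The finger opening on the knob read about 24.5 mm, where I expected about 21. The fingers probably bear on the cap rim above the pads. Re-gripping 3 mm lower did not change it, but the hold did not slip.
- Points from the wrist camera read about 1.5 mm farther in x than the other two cameras.

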